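Start up the welding bench: tap the push stations in order

ROBOT

A 6-joint arm with a two-finger parallel gripper is mounted at the origin on the work surface. World frame = base frame: x ahead of the robot, y to its left, z up, the work surface at z = 0. Lengths are in m, angles in degrees, forces in N, time in s.
With the tool pointing down it reaches from about 0.25 to 0.725 m from the base axis. Payload 9.7 kg.
Tool frame: the origin (TCP) lies at the very end of the fingers, on their centre line; the grasp point (between the pads) lies 19 mm behind it; z points along the fingers, y is the line along which they close (so a half turn about z gives the same grasp; the last joint's range is limited). The gripper opens to 85 mm and grips with 20 to 120 N. Pads are 22 mm wide; open, the fingers measure 114 mm over their backs; the gripper's body (76 mm by 85 mm) begins 54 mm behind the grasp point. The pads swing forward as they close: fully open they stand 13 mm farther back than shut.
Start: joints at [-63.255, 4.979, 10.078, 95.1, 0, 90], TCP at [0.248, -0.491, 0.231] pointing down, gripper open.
Joint ranges: [-179.16, 179.16], [-48.56, 103.87], [-65.8, 70.77], [-126.05, 130.52], [-82.76, 87.17], [-180, 180]. Speed limits (degrees/s): [127.2, 127.2, 147.25, 180, 180, 180].

INTERFACE

Orientations are given as [roll, pitch, yaw] about the fixed x, y, z axes, in that order (R = Rz(yaw) Ry(pitch) Rx(roll)).
In Python, from workcell import bot, viewer, finder gives the robot as it stands. The module is installed in compiled form; this text tells all that it offers.
- The arm moves only by the shell command python3 -m inch 'ROWS' [FORCE]. ROWS is JSON, a list that holds one entry, the list of rows, each a list of 7 numbers: the opening in per cent of the stroke, from 0 (shut) to 100 (fully open), then the shift along the tool's x, y, z in mm, then the turn, a rotation vector about the tool's x, y, z in degrees. In form: [[[grip, tx, ty, tz, ax, ay, az], ...]]. A call has 1 to 8 rows; each row shifts and turns the commanded pose from where the row before left it, along the tool's axes as they then stand; what a row does not reach is not made up. A row lasts 1/8 s, in which the tool goes at most 62.5 mm and 10.7 degrees, less where a joint would pass 70% of its speed; a pose out of reach is approached as far as the arm can. A call with a gripper value outside its range is refused whole. The fingers move at their own pace and stop on an object; FORCE is the grip in N (left out, the last holds). Time passes only in rows, so rows that do not move let the fingers close. It gives the time, the measured TCP pose, the force, the opening and the grip force at its end, in the units of the state.
- bot.get_obs(): the state, without advancing time (a new reading comes with each control period).
- viewer.camera(name): name is "side" or "top" or "wrist"; returns a dict with "pixels" (480x640x3 uint8, red, green, blue), "vfov" (degrees; the focal length in pixels is half the picture's height over the tangent of half this angle, whatever the lens; pixels are square), "cx", "cy" (the principal point, pixels), "R" (3x3) and "t" (3): a world point X has camera coordinates R X + t. Camera axes: x right, y down, z forward; pixel columns grow to the right and rows downward; lengths in m; the calibration is good to about 2 mm. A picture is of the moment at which its call begins. There is no depth.
- bot.job_done(): hands the job in; it is judged then, once.
Trained networks look in the newest picture that a camera, given by its name, has taken for a name from the list of things; names that differ only in an ending like _2 or _b are one class to them, and where a whole thing is asked for, a point or a joint stands for the part that bears it (a point fixed in the world has none). Each returns a list of dicts, best first, with "conf" (0 to 1); they miss things now and then, are a little off and sometimes report something else, mostly with a low value. They report only what shows in the picture. A call takes as long as a camera call. They do not tell look-alikes from the thing itself.
- finder.outline_of(camera, thing): "pixels" (480x640 bool, what is visible of it) and "extent" ([centre column, centre row, width, height] in pixels, round what is visible of it).
- finder.mark_of(camera, thing): "position" ([column, row] in pixels: a listed point, or the origin of a listed thing).
The state is a dict: "time": time; "q": joint angles; "qd": joint speeds; "joint_efforts": joint torques, N m; "ee_pos": TCP position; "tcp_rot": TCP orientation; "wrist_force": force on the tool from outside, world axes, zero at the start; "torque": the same for the moment, N m; "opening": finger opening in m; "grasp_force": force on a finger pad.
Only numpy, scipy, OpenCV 4.12 (cv2) and the standard library are available. Lean on these libraries where they do the work, as an engineer would, in place of code of your own. Each camera call takes 0.05 s, during which the arm holds its last target. There are 200 camera calls.

TASK

Switch the welding bench on in the safe order: with the fingertips, lightly tap the cap of the blue push station (fume extractor) right down so that it stays down, then the green one (shielding gas), then the yellow one (welding current). Only touch the caps: do not pick up, tip or push the stations about, and do not touch the red emergency-stop station. Leave everything else on the bench where it is.

Things in the scene. Friction and masses are not known exactly. Their poses are not given: they have to be found in the camera images.
- blue_station: Loose wireless push station (fume extractor): grey square box 70 x 70 x 40 mm, about 0.6 kg, standing on the bench, with a black collar (52 mm diameter, top 45 mm above the bench) and one round blue cap on top, in the middle. Origin: centre of its underside; z up, x and y along its sides. It is not fixed down.
- blue_top (a point): Centre of the top face of the blue cap, a flat-topped disc 40 mm in diameter. 64 mm above the bench with the cap fully up, 54 mm when latched fully down and let go; moves with the cap. z up. The cap sits on a springy mount that gives 0.4 mm per N (8 mm at most) and springs back, so under the finger it sinks 1 to 2 mm more than it latches, and fully down it still yields softly.
- blue_button (a joint): How far the blue cap is latched down, in m: 0 up, 0.010 fully down. Starts 0 to 0.0015. It slides down against a steady 3 N or so with no spring and stays where it is left; the station counts as switched on from 0.005 down.
- green_station: Loose wireless push station (shielding gas): grey square box 70 x 70 x 40 mm, about 0.6 kg, standing on the bench, with a black collar (52 mm diameter, top 45 mm above the bench) and one round green cap on top, in the middle. Origin: centre of its underside; z up, x and y along its sides. It is not fixed down.
- green_top (a point): Centre of the top face of the green cap, a flat-topped disc 40 mm in diameter. 64 mm above the bench with the cap fully up, 54 mm when latched fully down and let go; moves with the cap. z up. The cap sits on a springy mount that gives 0.4 mm per N (8 mm at most) and springs back, so under the finger it sinks 1 to 2 mm more than it latches, and fully down it still yields softly.
- green_button (a joint): How far the green cap is latched down, in m: 0 up, 0.010 fully down. Starts 0 to 0.0015. It slides down against a steady 3 N or so with no spring and stays where it is left; the station counts as switched on from 0.005 down.
- yellow_station: Loose wireless push station (welding current): grey square box 70 x 70 x 40 mm, about 0.6 kg, standing on the bench, with a black collar (52 mm diameter, top 45 mm above the bench) and one round yellow cap on top, in the middle. Origin: centre of its underside; z up, x and y along its sides. It is not fixed down.
- yellow_top (a point): Centre of the top face of the yellow cap, a flat-topped disc 40 mm in diameter. 64 mm above the bench with the cap fully up, 54 mm when latched fully down and let go; moves with the cap. z up. The cap sits on a springy mount that gives 0.4 mm per N (8 mm at most) and springs back, so under the finger it sinks 1 to 2 mm more than it latches, and fully down it still yields softly.
- yellow_button (a joint): How far the yellow cap is latched down, in m: 0 up, 0.010 fully down. Starts 0 to 0.0015. It slides down against a steady 3 N or so with no spring and stays where it is left; the station counts as switched on from 0.005 down.
- red_station: Loose wireless push station (emergency stop; not to be pressed): grey square box 70 x 70 x 40 mm, about 0.6 kg, standing on the bench, with a black collar (52 mm diameter, top 45 mm above the bench) and one round red cap on top, in the middle. Origin: centre of its underside; z up, x and y along its sides. It is not fixed down.
- red_top (a point): Centre of the top face of the red cap, a flat-topped disc 40 mm in diameter. 64 mm above the bench with the cap fully up, 54 mm when latched fully down and let go; moves with the cap. z up. The cap sits on a springy mount that gives 0.4 mm per N (8 mm at most) and springs back, so under the finger it sinks 1 to 2 mm more than it latches, and fully down it still yields softly.
- red_button (a joint): How far the red cap is latched down, in m: 0 up, 0.010 fully down. Starts 0 to 0.0015. It slides down against a steady 3 N or so with no spring and stays where it is left; even the lightest press on it counts as a fault.
- tube_corner: Bystander: L-shaped corner of 25 mm square steel tube, legs 120 mm (along its x, at y = -40 mm) and 120 mm (along its y, at x = -47.5 mm), 25 mm high, lying flat. Origin: on its underside, in the middle of the square the legs span.
- file: Bystander: flat file 290 mm long along its x, wooden handle (26 mm thick) to -x, blade 24 x 10 mm. Origin: on its underside, 130 mm from the handle's end.
- brush: Bystander: hand brush lying along its x, handle to -x, under 40 mm high. Origin: underside, near the middle.
- spray_can: Bystander: upright can, 56 mm diameter, 170 mm tall, red band. Origin: centre of its underside.
- magnet_square: Bystander: orange welding magnet, triangular, about 85 x 85 x 16 mm, lying flat. Origin: on its underside, near the middle.
- brass_bar: Bystander: flat brass bar 260 x 14 x 6 mm, along its x. Origin: centre of its underside.
Not all that is in view belongs to the job. Leave any purple look-alike of the blue_station alone.

How it is judged (in metres and radians):
On the way, in this order (a step that is already met when the one before it is completed fails the run):
1. first: the blue cap (fume extractor) is down, with the fingers on its station (value of joint blue_button above 0.005 m and contact force between the fingers and blue_station above 0.3 N), for 0.02 s.
2. second: the green cap (shielding gas) is down, with the fingers on its station (value of joint green_button above 0.005 m and contact force between the fingers and green_station above 0.3 N), for 0.02 s.
3. third: the yellow cap (welding current) is down, with the fingers on its station (value of joint yellow_button above 0.005 m and contact force between the fingers and yellow_station above 0.3 N), for 0.02 s.
At the end, for the whole second after the job is handed in: The blue, green and yellow caps are each down by more than 5 mm of their 10 mm, pressed in that order; the red cap is up (less than 3 mm down); all four stations stand upright (within 0.08 rad) and at rest within 15 mm of where they began; the other things are within 15 mm of where they lay (value of joint each of blue_button, green_button, yellow_button above 0.005 m and value of joint red_button below 0.003 m and distance of each of blue_station, green_station, yellow_station, red_station, tube_corner, file, brush, spray_can, magnet_square, brass_bar from where it was at the start of the episode below 0.015 m and angle between each of blue_station, green_station, yellow_station, red_station's own z axis and vertical below 0.08 rad and linear speed of each of blue_station, green_station, yellow_station, red_station below 0.02 m/s); the robot touches nothing.
It fails at once if the red station is touched (more than 0.5 N) or its cap pressed beyond 3 mm (value of joint red_button above 0.003 m or contact force between any of the arm, the fingers and red_station above 0.5 N).
It fails at once if a station is struck or pressed with more than 35 N (contact force between any of the fingers, the arm and blue_station above 35 N or contact force between any of the fingers, the arm and green_station above 35 N or contact force between any of the fingers, the arm and yellow_station above 35 N).
It fails at once if a cap goes down out of order (green before blue, or yellow before green) ((value of joint green_button above 0.005 m and not (value of joint blue_button above 0.005 m)) or (value of joint yellow_button above 0.005 m and not (value of joint green_button above 0.005 m))).
It fails at once if a station is lifted more than 6 mm off the bench, tipped (beyond 0.2 rad) or shifted by more than 15 mm (height (world z) of any of blue_station, green_station, yellow_station, red_station above 0.006 m or angle between any of blue_station, green_station, yellow_station, red_station's own z axis and vertical above 0.2 rad or distance of any of blue_station, green_station, yellow_station, red_station from where it was at the start of the episode above 0.015 m).
It fails at once if another thing on the bench is moved by more than 15 mm (distance of any of tube_corner, file, brush, spray_can, magnet_square, brass_bar from where it was at the start of the episode above 0.015 m).
It also fails if it takes over 48 s, if anything falls off the work surface, if the arm or the gripper's body presses on something with over 40 N, if the wrist force passes 120 N, or if a joint passes its speed limit or range.

## Working session

There is one attempt and no reset: what is moved stays moved. The work goes in short steps, Python scripts to look and compute and a shell command to move; the robot and the scene stay as the last step left them, time stands still between calls to the robot, and variables do not carry over. Pictures are saved under pics/ and viewed, at most 10 in all, crops included, and the job is handed in when it is done.

```bash
mkdir -p pics; cat > h.py <<'E'
import numpy as np, cv2
from workcell import bot, viewer, finder
def ray(c,px,z):
    f=240/np.tan(np.radians(c["vfov"])/2); R=np.array(c["R"]);t=np.array(c["t"])
    d=R.T@np.array([(px[0]-c["cx"])/f,(px[1]-c["cy"])/f,1]); o=-R.T@t
    return (o+d*(z-o[2])/d[2])
def save(c,n): cv2.imwrite(n,cv2.cvtColor(c["pixels"],cv2.COLOR_RGB2BGR))
E
python3 - <<'E'
from h import *
for cam in("top","side"):
    c=viewer.camera(cam); save(c,f"pics/{cam}1.png")
    for k in("blue","green","yellow","red"):
        for m in finder.mark_of(cam,k+"_top")[:3]: print(cam,k,np.round(m["position"],1),round(m["conf"],2),np.round(ray(c,m["position"],.0635),4))
    for k in("spray_can","tube_corner","file","brush","magnet_square","brass_bar"):
        for m in finder.mark_of(cam,k)[:1]: print(cam,k,np.round(m["position"]),round(m["conf"],2),np.round(ray(c,m["position"],0),3))
o=bot.get_obs();print(o["time"],o["ee_pos"],o["tcp_rot"],o["wrist_force"])
E
```

```text
top blue [220.  331.8] 0.55 [0.3193 0.2357 0.0635]
top blue [231.2 282. ] 0.45 [0.4471 0.2067 0.0635]
top green [257.1 211.9] 0.75 [0.6291 0.1389 0.0635]
top yellow [406.7 271.3] 0.69 [ 0.4699 -0.2504  0.0635]
top red [342.6 220. ] 0.52 [ 0.6058 -0.0847  0.0635]
top spray_can [156. 232.] 0.94 [0.584 0.423 0.   ]
top tube_corner [314. 291.] 0.61 [ 0.418 -0.008  0.   ]
top file [313. 165.] 0.82 [ 0.764 -0.009  0.   ]
top brush [437. 191.] 0.83 [ 0.689 -0.35   0.   ]
top magnet_square [192. 180.] 0.57 [0.725 0.324 0.   ]
top brass_bar [468. 234.] 0.97 [ 0.568 -0.433  0.   ]
side blue [371.3 330.6] 0.79 [0.4536 0.2232 0.0635]
side blue [447.  346.8] 0.75 [0.3304 0.2387 0.0635]
side green [273.1 289.7] 0.81 [0.6413 0.1468 0.0635]
side yellow [378.8 202.1] 0.47 [ 0.4667 -0.2475  0.0635]
side red [308.1 228.2] 0.56 [ 0.6182 -0.0859  0.0635]
side spray_can [266. 444.] 0.93 [0.586 0.416 0.   ]
side tube_corner [386. 283.] 0.88 [0.432 0.001 0.   ]
side file [240. 262.] 0.72 [ 0.762 -0.016  0.   ]
side brush [297. 197.] 0.85 [ 0.701 -0.357  0.   ]
side magnet_square [190. 377.] 0.94 [0.74  0.319 0.   ]
side brass_bar [349. 191.] 0.83 [ 0.559 -0.424  0.   ]
1.1 [ 0.24753843 -0.49116023  0.23130921] [ 1.79996885e+02 -1.03960696e-03  2.67485040e+01] [ 1.15820287 -0.29626622  0.4609944 ]
```

```bash
python3 - <<'E'
import cv2
a=cv2.imread("pics/top1.png")[260:360,170:290];b=cv2.imread("pics/side1.png")[300:400,340:490]
a=cv2.resize(a,(480,400),interpolation=cv2.INTER_CUBIC)[:, :];b=cv2.resize(b,(320,213),interpolation=cv2.INTER_CUBIC)
import numpy as np
o=np.zeros((400,800,3),np.uint8);o[:,:480]=a;o[:213,480:]=b;cv2.imwrite("pics/crop1.png",o)
E
```

```text
(no output)
```

View pics/top1.png

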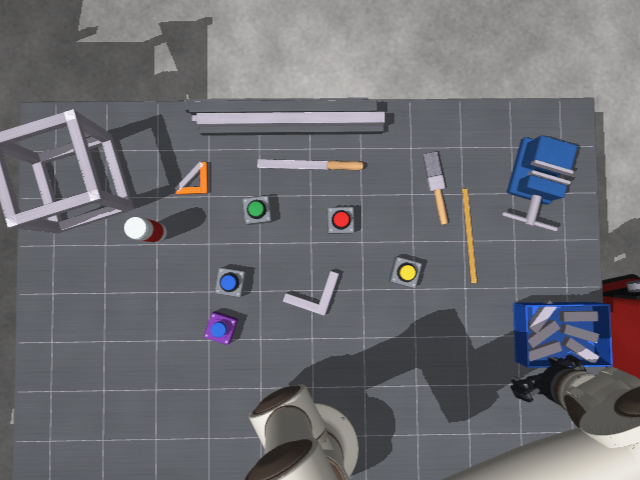

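View pics/crop1.png

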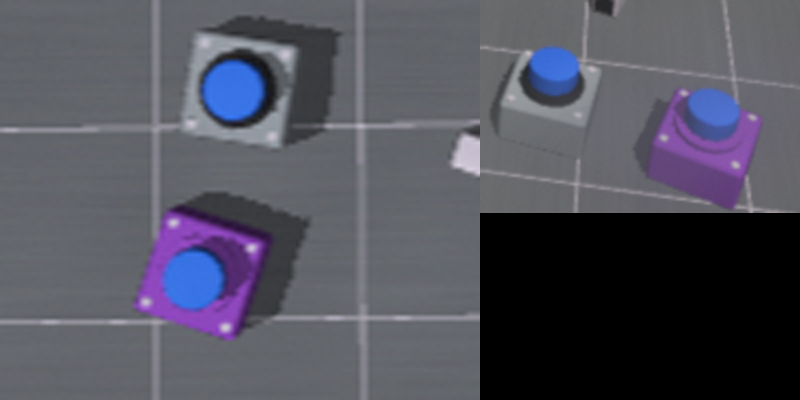

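Blue-capped candidates in the top view are (229,282), on a grey box with a black collar, and (220,330), on a purple box. The crop confirms that the grey one is blue_station and the purple one is the look-alike, so I'll leave that alone. Green is at (256,209), yellow at (407,272) and red at (341,219). I'll shut the gripper, square the yaw and travel high.

```bash
python3 -m inch '[[[0,0,0,0,0,0,9],[0,0,0,0,0,0,9],[0,0,0,0,0,0,8.75],[0,16,-50,0,0,0,0],[0,16,-50,0,0,0,0],[0,16,-50,0,0,0,0],[0,16,-50,0,0,0,0],[0,16,-50,0,0,0,0]]]' 20; python3 -m inch '[[[0,16,-52,0,0,0,0],[0,16,-52,0,0,0,0],[0,16,-52,0,0,0,0],[0,16,-52,0,0,0,0],[0,16,-52,0,0,0,0],[0,0,-52,0,0,0,0],[0,0,-52,0,0,0,0],[0,0,0,0,0,0,0]]]'
```

```text
time: 2.1
ee_pos: [0.3277, -0.2396, 0.2314]
tcp_rot: [180.0, -0.0, -0.0]
wrist_force: [0.1, -1.2, 0.2]
opening: 0.0002
grasp_force: 0.0
time: 3.1
ee_pos: [0.4083, 0.05, 0.2336]
tcp_rot: [-176.8, 0.0, 4.8]
wrist_force: [-0.5, -0.3, -0.1]
opening: 0.0005
grasp_force: 0.0
```

```bash
python3 -m inch '[[[0,0,0,0,0,0,0],[0,0,0,0,0,0,0]]]'; python3 -c "
from h import *
o=bot.get_obs();print(np.round(o['q'],1),np.round(o['qd'],1))"
```

```text
time: 3.35
ee_pos: [0.4084, 0.0491, 0.2335]
tcp_rot: [-176.9, 0.0, 4.7]
wrist_force: [0.6, 0.7, 0.3]
opening: 0.0001
grasp_force: 0.0
[  4.7 -13.8  -7.3  96.5   3.1 179.9] [ 0.1  0.1  0.  -0.   0.1  0.1]
```

```bash
cat >> h.py <<'E'
from scipy.spatial.transform import Rotation as Ro
def rel(target=None,rpy=(180,0,90)):
    o=bot.get_obs(); A=Ro.from_euler('xyz',o["tcp_rot"],degrees=True);B=Ro.from_euler('xyz',rpy,degrees=True)
    print("rotvec",np.round(np.degrees((A.inv()*B).as_rotvec()),2))
    if target is not None: print("B-frame mm",np.round(B.inv().apply(np.array(target)-o["ee_pos"])*1000,1))
E
python3 -c "
from h import *
rel((.45,.213,.12))"
```

```text
rotvec [ -2.56  -2.3  -85.24]
B-frame mm [163.9  41.6 113.5]
```

Joint 6 hit its range limit, so I'll turn to yaw 90 instead.

```bash
python3 -m inch '[[[0,0,0,0,-0.32,-0.29,-10.65],[0,0,0,0,-0.32,-0.29,-10.65],[0,0,0,0,-0.32,-0.29,-10.65],[0,0,0,0,-0.32,-0.29,-10.65],[0,0,0,0,-0.32,-0.29,-10.65],[0,0,0,0,-0.32,-0.29,-10.65],[0,0,0,0,-0.32,-0.29,-10.65],[0,0,0,0,-0.32,-0.29,-10.65]]]'; python3 -m inch '[[[0,40,10,0,0,0,0],[0,40,10,0,0,0,0],[0,40,10,0,0,0,0],[0,44,11,0,0,0,0],[0,0,0,40,0,0,0],[0,0,0,40,0,0,0],[0,0,0,0,0,0,0]]]'
python3 - <<'E'
from h import *
c=viewer.camera("wrist"); save(c,"pics/w1.png")
for m in finder.mark_of("wrist","blue_top")[:2]: print(m["position"],m["conf"],ray(c,m["position"],.0635))
rel((.45,.213,.07))
E
```

```text
time: 4.35
ee_pos: [0.4085, 0.0492, 0.2334]
tcp_rot: [-180.0, 0.0, 90.3]
wrist_force: [0.6, 0.3, 0.2]
opening: 0.0002
grasp_force: 0.0
time: 5.22
ee_pos: [0.448, 0.2127, 0.1508]
tcp_rot: [-179.7, 0.1, 90.0]
wrist_force: [0.9, -0.2, 0.2]
opening: -0.0002
grasp_force: 0.0
[323.9, 241.4] 0.85 [0.44684307 0.21542661 0.0635    ]
[142.7, 202.9] 0.81 [0.32583509 0.24195897 0.0635    ]
rotvec [ 0.01 -0.01  0.  ]
B-frame mm [-0.5  0.4 84.6]
```

View pics/w1.png

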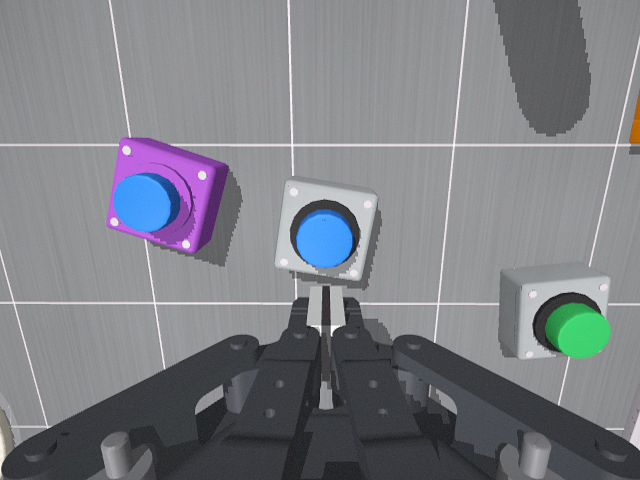

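The wrist picture shows blue_station (grey box) at (324,241), just ahead of the fingertips. The purple look-alike is at (145,203) and green is at (577,330). Next I'll centre on blue and descend.

```bash
python3 -m inch '[[[0,2,-1.5,25,0,0,0],[0,0,0,25,0,0,0],[0,0,0,20,0,0,0],[0,0,0,10,0,0,0],[0,0,0,2,0,0,0],[0,0,0,0,0,0,0],[0,0,0,0,0,0,0]]]'
```

```text
time: 6.2
ee_pos: [0.4482, 0.216, 0.0723]
tcp_rot: [180.0, -0.0, 90.1]
wrist_force: [-0.1, -0.4, -0.0]
opening: 0.0001
grasp_force: 0.0
```

```bash
python3 -m inch '[[[0,0,0,2.5,0,0,0],[0,0,0,2.5,0,0,0],[0,0,0,2,0,0,0],[0,0,0,2,0,0,0],[0,0,0,2,0,0,0],[0,0,0,2,0,0,0],[0,0,0,2,0,0,0],[0,0,0,2,0,0,0]]]'
```

```text
time: 7.2
ee_pos: [0.4477, 0.2158, 0.0543]
tcp_rot: [-180.0, 0.0, 90.1]
wrist_force: [-1.3, -0.3, 3.2]
opening: 0.0002
grasp_force: 1.3
```

```bash
python3 -m inch '[[[0,0,0,1.5,0,0,0],[0,0,0,1.5,0,0,0],[0,0,0,1,0,0,0],[0,0,0,0,0,0,0]]]'
```

```text
time: 7.7
ee_pos: [0.4478, 0.2158, 0.0508]
tcp_rot: [-180.0, -0.0, 90.1]
wrist_force: [-4.1, -1.2, 7.2]
opening: 0.0001
grasp_force: 3.8
```

Fully latched: the force rises on the end stop. Now up, then over to green.

```bash
python3 -m inch '[[[0,0,0,-10,0,0,0],[0,0,0,-30,0,0,0],[0,0,0,-45,0,0,0],[0,-18,46,0,0,0,0],[0,-18,46,0,0,0,0],[0,-18,46,0,0,0,0],[0,-19,46,0,0,0,0],[0,0,0,0,0,0,0]]]'
python3 - <<'E'
from h import *
c=viewer.camera("wrist"); save(c,"pics/w2.png")
for m in finder.mark_of("wrist","green_top")[:2]: print(m["position"],m["conf"],ray(c,m["position"],.0635))
for m in finder.mark_of("wrist","blue_top")[:2]: print(m["position"],m["conf"],ray(c,m["position"],.0535))
rel((.635,.143,.07))
E
```

```text
time: 8.7
ee_pos: [0.6339, 0.1413, 0.1334]
tcp_rot: [-179.9, 0.0, 89.9]
wrist_force: [-0.2, -0.2, 0.2]
opening: 0.0002
grasp_force: 0.0
[331.6, 247.8] 0.96 [0.63808519 0.14493854 0.0635    ]
[15.4, 133.8] 0.69 [0.44427517 0.21501546 0.0535    ]
rotvec [-0.06  0.01  0.06]
B-frame mm [-0.2  3.6 65.3]
```

View pics/w2.png

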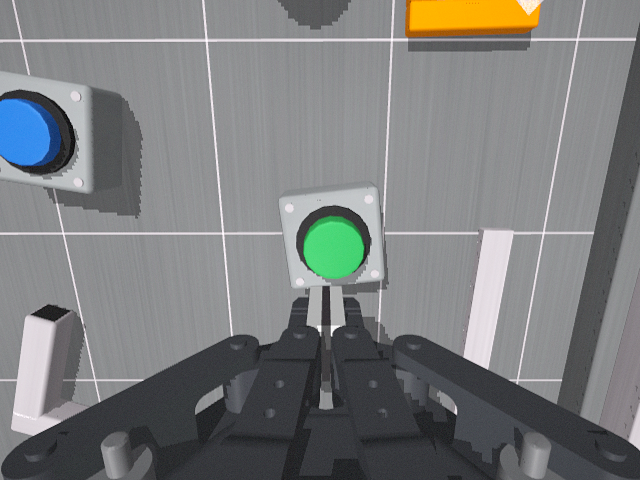

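The green cap is at (333,247) in the wrist view, just off the fingertip line. The blue cap at (28,133) now looks lower. I'll centre on green, descend and press.

```bash
python3 -m inch '[[[0,2,5,20,0,0,0],[0,0,0,20,0,0,0],[0,0,0,15,0,0,0],[0,0,0,6,0,0,0],[0,0,0,0,0,0,0],[0,0,0,0,0,0,0]]]';python3 -m inch '[[[0,0,0,2.5,0,0,0],[0,0,0,2.5,0,0,0],[0,0,0,2,0,0,0],[0,0,0,2,0,0,0],[0,0,0,2,0,0,0],[0,0,0,2,0,0,0],[0,0,0,2,0,0,0],[0,0,0,2,0,0,0]]]'
```

```text
time: 9.6
ee_pos: [0.6372, 0.1451, 0.0751]
tcp_rot: [180.0, -0.0, 90.1]
wrist_force: [-0.4, 0.3, -0.1]
opening: -0.0002
grasp_force: 0.0
time: 10.6
ee_pos: [0.6368, 0.145, 0.0574]
tcp_rot: [-180.0, 0.0, 90.1]
wrist_force: [-1.0, -0.3, 3.1]
opening: -0.0001
grasp_force: 1.3
```

```bash
python3 -m inch '[[[0,0,0,2,0,0,0],[0,0,0,2,0,0,0],[0,0,0,1.5,0,0,0],[0,0,0,1,0,0,0],[0,0,0,0,0,0,0]]]'
```

```text
time: 11.22
ee_pos: [0.6369, 0.145, 0.0513]
tcp_rot: [180.0, 0.0, 90.1]
wrist_force: [-3.1, -0.5, 7.3]
opening: 0.0001
grasp_force: 3.3
```

Green is latched. Up to about 150 mm, then over to yellow. That height clears red.

```bash
python3 -m inch '[[[0,0,0,-10,0,0,0],[0,0,0,-30,0,0,0],[0,0,0,-55,0,0,0],[0,-20,-40,0,0,0,0],[0,-44,-20,0,0,0,0],[0,-44,-20,0,0,0,0],[0,-44,-20,0,0,0,0],[0,-44,-20,0,0,0,0]]]'; python3 -m inch '[[[0,-44,-15,0,0,0,0],[0,-44,-15,0,0,0,0],[0,-44,-15,0,0,0,0],[0,-44,-4,0,0,0,0],[0,-22,0,10,0,0,0],[0,0,0,0,0,0,0],[0,0,0,0,0,0,0]]]'
python3 - <<'E'
from h import *
c=viewer.camera("wrist"); save(c,"pics/w3.png")
for m in finder.mark_of("wrist","yellow_top")[:2]: print(m["position"],m["conf"],ray(c,m["position"],.0635))
rel((.468,-.249,.07))
E
```

```text
time: 12.22
ee_pos: [0.5163, -0.0523, 0.1462]
tcp_rot: [180.0, 0.0, 90.1]
wrist_force: [0.3, -0.0, 0.4]
opening: -0.0002
grasp_force: 0.0
time: 13.1
ee_pos: [0.4683, -0.2482, 0.1357]
tcp_rot: [-179.9, -0.0, 90.1]
wrist_force: [0.4, -0.7, 0.1]
opening: 0.0001
grasp_force: 0.0
[322.9, 258.4] 0.67 [ 0.46700268 -0.25245368  0.0635    ]
rotvec [-0.02 -0.    0.13]
B-frame mm [-0.9 -0.6 66.1]
```

View pics/w3.png

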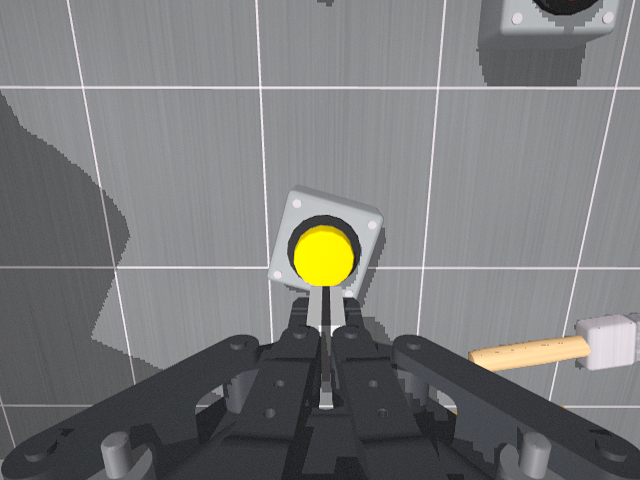

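The yellow cap is at (324,256), straight ahead of the fingertips, and red is at the top right, well clear. I'll shift 3 mm toward -y and press.

```bash
python3 -m inch '[[[0,-3,-1,20,0,0,0],[0,0,0,20,0,0,0],[0,0,0,15,0,0,0],[0,0,0,7,0,0,0],[0,0,0,0,0,0,0],[0,0,0,0,0,0,0]]]';python3 -m inch '[[[0,0,0,2.5,0,0,0],[0,0,0,2.5,0,0,0],[0,0,0,2,0,0,0],[0,0,0,2,0,0,0],[0,0,0,2,0,0,0],[0,0,0,2,0,0,0],[0,0,0,2,0,0,0],[0,0,0,2,0,0,0]]]'
```

```text
time: 13.95
ee_pos: [0.4676, -0.2523, 0.0747]
tcp_rot: [180.0, 0.0, 90.1]
wrist_force: [-0.2, 0.0, 0.4]
opening: -0.0001
grasp_force: 0.0
time: 14.95
ee_pos: [0.4672, -0.2522, 0.0569]
tcp_rot: [-180.0, 0.0, 90.1]
wrist_force: [-0.4, 0.3, 3.4]
opening: -0.0001
grasp_force: 1.3
```

```bash
python3 -m inch '[[[0,0,0,2,0,0,0],[0,0,0,2,0,0,0],[0,0,0,1.5,0,0,0],[0,0,0,1,0,0,0],[0,0,0,0,0,0,0]]]'; python3 -m inch '[[[0,0,0,-10,0,0,0],[0,0,0,-30,0,0,0],[0,0,0,-50,0,0,0],[0,0,0,-50,0,0,0],[0,-40,-20,0,0,0,0],[0,-40,-20,0,0,0,0],[0,0,0,0,0,0,0],[0,0,0,0,0,0,0]]]'
python3 - <<'E'
from h import *
c=viewer.camera("side"); save(c,"pics/s2.png")
cv2.imwrite("pics/s2c.png",cv2.resize(cv2.imread("pics/s2.png")[170:390,200:493],(799,600),interpolation=cv2.INTER_CUBIC))
for k in("blue","green","yellow","red"):
  for m in finder.mark_of("side",k+"_station")[:2]: print(k,np.round(ray(c,m["position"],0),3),round(m["conf"],2))
E
```

```text
time: 15.58
ee_pos: [0.4673, -0.2522, 0.0509]
tcp_rot: [180.0, 0.0, 90.1]
wrist_force: [-2.3, 0.1, 7.2]
opening: -0.0002
grasp_force: 3.7
time: 16.58
ee_pos: [0.4273, -0.332, 0.1904]
tcp_rot: [-180.0, -0.0, 90.0]
wrist_force: [0.3, -0.1, -0.1]
opening: -0.0001
grasp_force: 0.0
blue [0.446 0.218 0.   ] 0.76
green [ 0.764 -0.023  0.   ] 0.72
green [0.644 0.138 0.   ] 0.58
yellow [ 0.47  -0.246  0.   ] 0.64
red [ 0.608 -0.067  0.   ] 0.7
```

View pics/s2c.png

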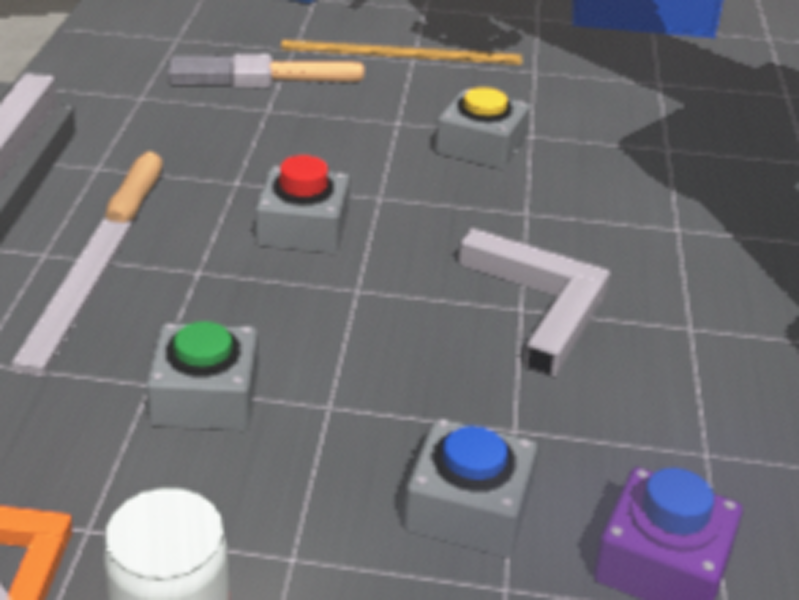

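In the enlarged side view the blue (475,455), green (203,345) and yellow (486,102) caps are down. Red (303,175) and the purple look-alike are still up, and nothing appears to have moved. Handing in.

```bash
python3 -c "
from workcell import bot
print(bot.job_done())"
```

```text
the job is handed in; nothing more can be done
None
```

I tapped the blue, green and yellow caps down in that order and they stayed down, with red untouched and nothing visibly moved; I handed the job in after about 17 s, and the hand-in gave no verdict.

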